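Hold a bayonet plug seated in the leak-test port

TASK

Pick up the winged bayonet plug, lower its two lugs into the slots of the leak-test port, press it down until its collar is flush on the port, and twist it a quarter turn clockwise (seen from above) against the spring, as far as it goes. The port's springs push an unheld plug back, so finish while still gripping the plug, keeping it pressed flush and turned home; do not let go. Leave the canister, the filter module and the stapler where they stand.

Things in the scene. Friction and masses are not known exactly. Their poses are not given: they have to be found in the camera images.
- bayonet_plug: Loose metal plug, 0.11-0.22 kg, upright on the bench. Origin: centre of underside, z up. Body 36 mm dia, z 0-20 mm, foot bevelled; collar 64 mm dia, z 20-25; black wing grip z 25-57, 46 mm long (plug x), 16 thick (y). Two lugs at +x and -x, 10 mm wide, 6 high (z 0-6), reach 26 mm from the axis: the wing points along the lugs. Same after a half turn.
- plug_wing (a point): Centre of the wing grip, on the plug axis 45 mm above the underside; axes are the plug's. Grip across the 16 mm thickness (y), fingertips just above the collar.
- test_port: Port fixed to the bench: bare-metal round housing 72 mm dia at the top lip (68 below), 48 high, dark base 104 mm dia, brass fitting at +x. Origin: centre of underside, z up. Top: 41 mm bore, lug slots at +x and -x 15 mm wide, reaching 28.5 mm from the axis. Lip z 40-48; under it lugs turn clockwise only (from above). Collar flush: plug underside at z 28; lugs pass the lip at z 34.
- port_mouth (a point): Centre of the port's mouth, at its top face 48 mm above the bench; its axes are the port's.
- port_plunger (a joint): Spring plunger in the port, m. 0 at rest (top 36 mm above the bench), grows pressed down; 0.008 with the collar flush. Pushes up with 2.7 N at rest, 9.9 N at flush; lifts an unheld plug until its lugs meet the lip (collar 6 mm off).
- port_rotor (a joint): Sprung turning stage on the plunger, rad. 0 at rest, grows clockwise seen from above, stop at 1.45. Its dogs take the lugs along after about 0.1 rad of free turn, so the plug stops about 1.55 rad (a quarter turn) from the slots. Spring: 0.02 N m at the start, 0.12 at the stop.
- canister: Bystander: black canister with a blue lid, 67 mm in diameter, 133 mm high. Origin: centre of its underside.
- filter_module: Bystander: long black filter module, 49 x 231 x 36 mm, lying along its y. Origin: centre of its underside.
- desk_stapler: Bystander: grey desk stapler, 34 x 150 x 47 mm, lying along its y. Origin: centre of its underside.
Things that resemble listed ones, but are neither listed nor needed, are in the scene too. Leave any blue or green look-alike of the test_port alone.

How it is judged:
On the way, in this order (a step that is already met when the one before it is completed fails the run):
1. the plug is lifted off the bench in the gripper (height (world z) of bayonet_plug above 0.04 m and contact force between the fingers and bayonet_plug above 2 N and z of bayonet_plug in the frame of test_port above 0.04 m), for 0.1 s.
2. the plug is pushed down through the slots, its lugs below the lip, not yet turned (z of bayonet_plug in the frame of test_port below 0.0335 m and horizontal distance between bayonet_plug and test_port below 0.005 m and angle between the x axis of bayonet_plug and the x axis of test_port, either way round below 0.4 rad).
At the end, for the whole second after the job is handed in: Plug in the port, collar within 3.5 mm of flush, turned at least 73 degrees clockwise with the spring stage past 1.15 rad, axis within 5 mm, upright within 7 degrees, gripped with over 3 N; canister, filter module and stapler within 30 mm of where they stood (z of bayonet_plug in the frame of test_port below 0.0315 m and horizontal distance between bayonet_plug and test_port below 0.005 m and angle between bayonet_plug's own z axis and vertical below 0.12 rad and angle between the x axis of bayonet_plug and the x axis of test_port, either way round above 1.27 rad and value of joint port_rotor above 1.15 rad and value of joint port_plunger above 0.0045 m and contact force between the fingers and bayonet_plug above 3 N and distance of each of canister, filter_module, desk_stapler from where it was at the start of the episode below 0.03 m); the arm keeps its last pose, push and grip.
It fails at once if the canister, the filter module or the stapler is pushed away or knocked over (distance of any of canister, filter_module, desk_stapler from where it was at the start of the episode above 0.03 m or angle between canister's own z axis and vertical above 0.5 rad).
It also fails if it takes over 42 s, if anything falls off the work surface, if the arm or the gripper's body presses on something with over 40 N, if the wrist force passes 120 N, or if a joint passes its speed limit or range.

ROBOT

A 6-joint arm with a two-finger parallel gripper is mounted at the origin on a cart in front of the work surface, level with it; the furniture and walls round the work are solid. World frame = base frame: x ahead of the robot, y to its left, z up, the work surface at z = 0. Lengths are in m, angles in rad, forces in N, time in s.
With the tool pointing down it reaches from about 0.325 to 0.9 m from the base axis. Payload 6.1 kg.
Tool frame: the origin (TCP) lies midway between the tips of the shut fingers; the grasp point (between the pads) lies 19 mm behind it; z points along the fingers, y is the line along which they close (so a half turn about z gives the same grasp; the last joint's range is limited). The gripper opens to 87 mm and grips with 3 to 60 N. Pads are 19 mm wide; open, the fingers measure 117 mm over their backs; the gripper's body (75 mm by 190 mm) begins 51 mm behind the grasp point.
Start: joints at [-1.444, 0.22, 1.526, -0, 1.395, -0.126], TCP at [0.156, -0.605, 0.223] pointing down, gripper open.
Joint ranges: [-2.98, 2.98], [-0.91, 2.08], [0.09, 2.57], [-1.24, 4.39], [0.2, 2.65], [-2.68, 2.68]. Speed limits (rad/s): [2.57, 2.57, 3.01, 3.14, 3.14, 3.14].

INTERFACE

Orientations are given as a unit quaternion [x, y, z, w].
In Python, from cell import get_obs, eyes, r, models gives the robot as it stands.
- The arm moves only by the tool play_rows, never from a script. Its arguments are lists of equal length, an entry for each row: "jaw": the closure, from -1 (fully open) to 1 (shut); "travel": the shift along the tool's x, y, z in m, a list of three; "rot": the turn, a rotation vector about the tool's x, y, z in rad, a list of three. A call has 1 to 5 rows; each row is the pose to reach, as a shift and turn from the pose commanded when the call began, along the tool's axes at that moment; what a row does not reach only later rows make up. A row lasts 1/12 s, in which the tool goes at most 41.7 mm and 7.16 degrees, less where a joint would pass 70% of its speed; a pose out of reach is approached as far as the arm can. A call with a gripper value outside its range is refused whole. The fingers move at their own pace and stop on an object; "newtons" is the grip in N (left out, the last holds). Time passes only in rows, so rows that repeat a pose let the fingers close. It gives the time, the measured TCP pose, the force, the opening and the grip force at its end, in the units of the state.
- get_obs(): the state, without advancing time (a new reading comes with each control period).
- eyes.read_camera(name): name is "scene" or "side" or "wrist"; returns a dict with "frame" (480x640x3 uint8, blue, green, red), "mtx" (3x3 intrinsics, pixels), "R" (3x3) and "t" (3): a world point X has camera coordinates R X + t. Camera axes: x right, y down, z forward; pixel columns grow to the right and rows downward; lengths in m; the calibration is good to about 2 mm. A picture is of the moment at which its call begins. There is no depth.
- r.hand_in(): hands the job in; it is judged then, once.
Trained networks look in a picture, given as the dict that the camera call returned (one of the last four; its "shot" number tells which), for a name from the list of things; names that differ only in an ending like _2 or _b are one class to them, and where a whole thing is asked for, a point or a joint stands for the part that bears it (a point fixed in the world has none). Each returns a list of dicts, best first, with "conf" (0 to 1); they miss things now and then, are a little off and sometimes report something else, mostly with a low value. They report only what shows in the picture. A call takes as long as a camera call. They do not tell look-alikes from the thing itself.
- models.boxes_of(picture, name): "xy" ([column, row] as shares, 0 to 1, of the picture: columns of its width, rows of its height, amid what is visible of it).
- models.spot_point(picture, name): "xy" ([column, row] as shares, 0 to 1, of the picture: columns of its width, rows of its height: a listed point, or the origin of a listed thing).
The state is a dict: "t": time; "joints": joint angles; "qvel": joint speeds; "joint_torque": joint torques, N m; "tcp_pos": TCP position; "eef_rot": TCP orientation; "force": force on the tool from outside, world axes, zero at the start; "ft_torque": the same for the moment, N m; "finger_gap": finger opening in m; "finger_force": force on a finger pad.
Only numpy, scipy, OpenCV 4.12 (cv2) and the standard library are available. Lean on these libraries where they do the work, as an engineer would, in place of code of your own. Each camera call takes 0.05 s, during which the arm holds its last target. There are 200 camera calls.

## Working session

There is one attempt and no reset: what is moved stays moved. The work goes in short steps, Python scripts to look and compute and a tool call to move; the robot and the scene stay as the last step left them, time stands still between calls to the robot, and variables do not carry over. Pictures are saved under pics/ and viewed, at most 10 in all, crops included, and the job is handed in when it is done.

Besides the shell and the picture viewer there is one more tool, called after ">>>" as name(argument=value, ...) on one line, values as JSON. play_rows: Moves the arm, as the interface text tells. Its arguments: {"type":"object","properties":{"jaw":{"type":"array","items":{"type":"number"}},"travel":{"type":"array","items":{"type":"array","items":{"type":"number"}}},"rot":{"type":"array","items":{"type":"array","items":{"type":"number"}}},"newtons":{"type":"number"}},"required":["jaw","travel","rot"]}

```bash
mkdir -p pics; ls; cat > h.py <<'E'
import numpy as np,cv2
from cell import get_obs,eyes,r,models
def ray(p,uv,z):
    K,R,t=map(np.array,(p["mtx"],p["R"],p["t"]))
    d=R.T@np.linalg.solve(K,[uv[0],uv[1],1]);c=-R.T@t
    return c+d*(z-c[2])/d[2]
def px(xy): return np.array([xy[0]*640,xy[1]*480])
def proj(p,X): 
    q=np.array(p["mtx"])@(np.array(p["R"])@X+np.array(p["t"]));return q[:2]/q[2]
E
python3 - <<'E'
from h import *
np.set_printoptions(precision=3,suppress=True)
ims=[]
for n in("scene","side"):
    p=eyes.read_camera(n);ims.append(p["frame"])
    for nm,z in(("bayonet_plug",0),("plug_wing",.045),("test_port",0),("port_mouth",.048),("canister",0),("filter_module",0),("desk_stapler",0)):
        for d in models.spot_point(p,nm)[:4]:
            u=px(d["xy"]);print(n,nm,round(d["conf"],2),u,ray(p,u,z))
    cv2.imwrite(f"pics/{n}0.png",p["frame"])
print(get_obs())
E
```

```text
pics
scene bayonet_plug 0.66 [337.6   251.808] [ 0.498 -0.065 -0.   ]
scene bayonet_plug 0.49 [260.672 239.184] [0.722 0.047 0.   ]
scene plug_wing 0.62 [337.088 237.6  ] [ 0.503 -0.065  0.045]
scene test_port 0.94 [248.576 280.896] [0.542 0.234 0.   ]
scene test_port 0.93 [310.208 298.32 ] [0.372 0.176 0.   ]
scene test_port 0.87 [294.912 267.312] [0.514 0.095 0.   ]
scene port_mouth 0.96 [252.096 267.504] [0.523 0.236 0.048]
scene port_mouth 0.67 [313.984 282.48 ] [0.363 0.174 0.048]
scene port_mouth 0.57 [298.176 250.32 ] [0.515 0.082 0.048]
scene port_mouth 0.18 [249.92 280.32] [0.475 0.28  0.048]
scene canister 0.6 [380.928 218.976] [ 0.569 -0.373  0.   ]
scene filter_module 0.74 [261.504 240.192] [0.715 0.05  0.   ]
scene filter_module 0.7 [384.128 220.416] [ 0.553 -0.37   0.   ]
scene desk_stapler 0.65 [205.504 303.216] [0.528 0.374 0.   ]
side bayonet_plug 0.61 [345.984 249.984] [ 0.506 -0.054  0.   ]
side plug_wing 0.71 [349.696 230.112] [ 0.506 -0.074  0.045]
side test_port 0.85 [316.224 279.408] [0.512 0.092 0.   ]
side test_port 0.69 [361.6   318.288] [0.365 0.176 0.   ]

[... 306 characters left out ...]
module 0.61 [252.992 251.712] [0.703 0.053 0.   ]
side filter_module 0.23 [373.696 196.512] [ 0.561 -0.363  0.   ]
side filter_module 0.17 [348.288 230.112] [ 0.543 -0.147  0.   ]
side desk_stapler 0.88 [240.32 355.2 ] [0.522 0.377 0.   ]
{'t': 0.8, 'joints': array([-1.444,  0.22 ,  1.526, -0.   ,  1.395, -0.126]), 'qvel': array([ 0.001,  0.   , -0.002, -0.   , -0.   ,  0.   ]), 'joint_torque': array([  0.003, -49.45 , -38.768,   0.07 ,   0.047,  -0.   ]), 'tcp_pos': array([ 0.156, -0.605,  0.223]), 'eef_rot': array([ 0.992,  0.126, -0.   ,  0.   ]), 'force': array([-0.043,  0.709, -0.224]), 'ft_torque': array([-0.001,  0.001, -0.055]), 'finger_force': 0.0, 'finger_gap': 0.08731371168319965}
```

```bash
python3 - <<'E'
import cv2
a=cv2.imread("pics/scene0.png")[190:340,180:420];b=cv2.imread("pics/side0.png")[180:380,210:410]
cv2.imwrite("pics/c1.png",cv2.resize(a,(800,500),interpolation=3))
cv2.imwrite("pics/c2.png",cv2.resize(b,(600,600),interpolation=3))
E
```

```text
(no output)
```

View pics/c1.png

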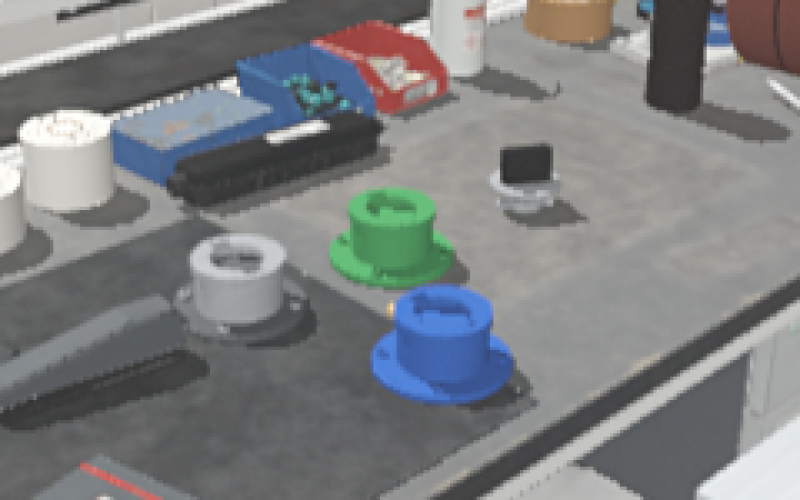

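View pics/c2.png

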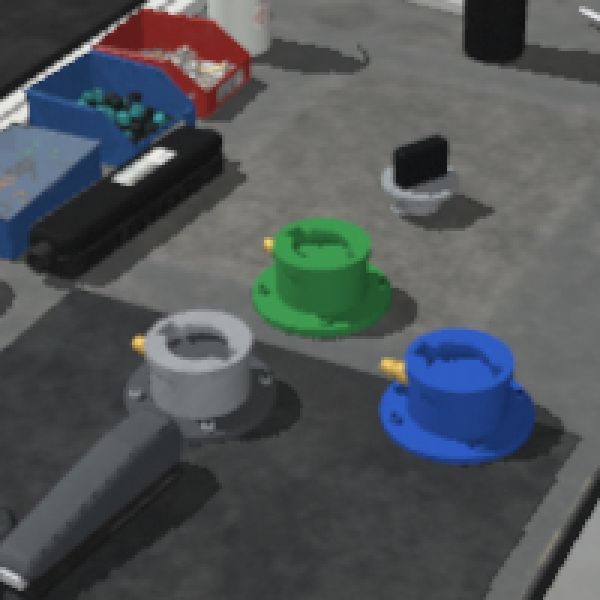

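>>> play_rows(jaw=[-1,-1,-1,-1,-1], travel=[[0.0294,-0.0271,-0.005],[0.0588,-0.0542,-0.01],[0.0882,-0.0813,-0.015],[0.1176,-0.1084,-0.02],[0.147,-0.1355,-0.02]], rot=[[0,0,0],[0,0,0],[0,0,0],[0,0,0],[0,0,0]])

```text
t: 1.22
tcp_pos: [0.2656, -0.4362, 0.2437]
eef_rot: [0.992, 0.126, 0.0, 0.001]
force: [0.9, -0.2, 0.4]
finger_gap: 0.0872
finger_force: 0.0
```

>>> play_rows(jaw=[-1,-1,-1,-1,-1], travel=[[0.0294,-0.0271,0],[0.0588,-0.0542,0],[0.0882,-0.0813,0],[0.1176,-0.1084,0],[0.147,-0.1355,0]], rot=[[0,0,0],[0,0,0],[0,0,0],[0,0,0],[0,0,0]])

```text
t: 1.63
tcp_pos: [0.3739, -0.2675, 0.2429]
eef_rot: [0.992, 0.126, 0.0, 0.0]
force: [-0.1, -1.1, 0.2]
finger_gap: 0.0873
finger_force: 0.0
```

>>> play_rows(jaw=[-1,-1,-1,-1,-1], travel=[[0.0294,-0.0271,0],[0.0588,-0.0542,0],[0.0882,-0.0813,0],[0.1176,-0.1084,0],[0.117,-0.1084,0]], rot=[[0,0,0],[0,0,0],[0,0,0],[0,0,0],[0,0,0]])

```text
t: 2.05
tcp_pos: [0.4621, -0.1292, 0.2429]
eef_rot: [0.992, 0.129, 0.001, -0.001]
force: [-1.2, -0.4, -0.1]
finger_gap: 0.0871
finger_force: 0.0
```

```bash
python3 - <<'E'
from h import *
np.set_printoptions(precision=3,suppress=True)
p=eyes.read_camera("wrist")
for nm,z in(("bayonet_plug",0),("plug_wing",.045),("port_mouth",.048)):
    for d in models.spot_point(p,nm)[:3]:
        u=px(d["xy"]);print(nm,round(d["conf"],2),u,ray(p,u,z))
cv2.imwrite("pics/w1.png",p["frame"])
o=get_obs();print(o["t"],o["tcp_pos"],o["eef_rot"],o["joints"],-p["R"].T@p["t"],p["R"],p["mtx"])
E
```

```text
bayonet_plug 0.6 [263.808 132.72 ] [ 0.506 -0.063  0.   ]
plug_wing 0.61 [258.368 142.608] [ 0.501 -0.065  0.045]
port_mouth 0.82 [74.304 78.576] [0.512 0.089 0.048]
2.25 [ 0.459 -0.136  0.242] [ 0.992  0.126 -0.     0.   ] [-0.452 -0.151  1.87  -0.001  1.422  0.866] [ 0.541 -0.108  0.405] [[ 0.256 -0.967 -0.002]
 [-0.924 -0.246  0.294]
 [-0.284 -0.073 -0.956]] [[416.35    0.    319.315]
 [  0.    416.35  235.782]
 [  0.      0.      1.   ]]
```

View pics/w1.png

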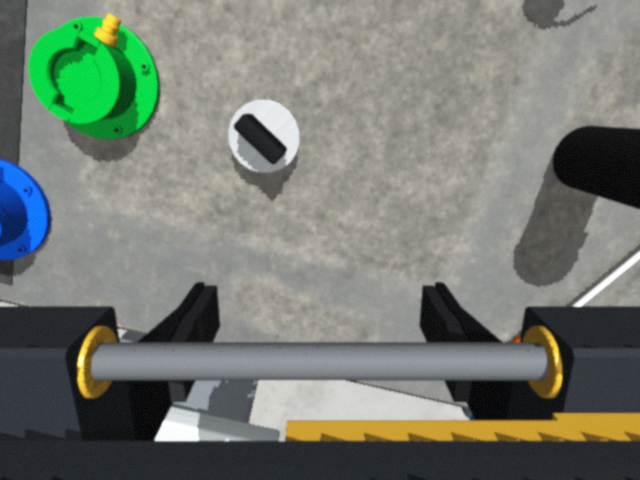

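```bash
python3 - <<'E'
from h import *
np.set_printoptions(precision=3,suppress=True)
p=eyes.read_camera("wrist");f=p["frame"]
m=(f.max(2)<50).astype(np.uint8);m[:,:225]=0;m[:,305:]=0;m[:95]=0;m[170:]=0
n,l,s,c=cv2.connectedComponentsWithStats(m);i=1+s[1:,4].argmax();print(s[i])
ys,xs=np.where(l==i)
rc=cv2.minAreaRect(np.c_[xs,ys].astype(np.float32));b=cv2.boxPoints(rc);W=np.array([ray(p,u,.057) for u in b]);print(b,W)
e=[W[(k+1)%4]-W[k] for k in(0,1)];print([np.linalg.norm(v) for v in e],[np.arctan2(v[1],v[0]) for v in e],W.mean(0))
q=eyes.read_camera("side")
for z in(.02,.03,.04):
    w=ray(q,(256,295),z);d=w-[.528,.236,z];print(z,w,np.hypot(*d[:2]),np.arctan2(d[1],d[0]))
E
```

```text
[ 227  109   51   48 1115]
[[224.748 120.698]
 [239.048 105.378]
 [279.487 143.121]
 [265.188 158.442]] [[ 0.509 -0.044  0.057]
 [ 0.524 -0.053  0.057]
 [ 0.503 -0.091  0.057]
 [ 0.488 -0.082  0.057]]
[np.float64(0.016938855852835454), np.float64(0.04302897771904748)] [np.float64(-0.550053986597664), np.float64(-2.0718444878219864)] [ 0.506 -0.067  0.057]
0.02 [0.583 0.226 0.02 ] 0.05599218085508796 -0.18465713216586846
0.03 [0.575 0.237 0.03 ] 0.04684215859092488 0.030372564400756343
0.04 [0.567 0.249 0.04 ] 0.0407714161076094 0.32777119632700596
```

>>> play_rows(jaw=[-1,-1,-1,-1,-1], travel=[[0.015,-0.014,0],[0.03,-0.028,0.01],[0.045,-0.042,0.02],[0.0615,-0.0564,0.035],[0.0615,-0.0564,0.05]], rot=[[0,0,-0.12],[0,0,-0.24],[0,0,-0.36],[0,0,-0.48],[0,0,-0.6]])

```text
t: 2.77
tcp_pos: [0.5063, -0.0643, 0.1926]
eef_rot: [0.909, 0.416, 0.001, 0.0]
force: [-0.6, 0.9, 1.2]
finger_gap: 0.0868
finger_force: 0.0
```

>>> play_rows(jaw=[-1,-1,-1,-1,-1], travel=[[0,0,0.03],[0,0,0.06],[0,0,0.06],[0,0,0.06],[0,0,0.06]], rot=[[0,0,-0.11],[0,0,-0.217],[0,0,-0.217],[0,0,-0.217],[0,0,-0.217]])

```text
t: 3.18
tcp_pos: [0.5055, -0.0662, 0.1341]
eef_rot: [0.862, 0.508, 0.001, 0.001]
force: [0.3, -0.5, 1.1]
finger_gap: 0.0869
finger_force: 0.0
```

```bash
python3 - <<'E'
from h import *
np.set_printoptions(precision=4,suppress=True)
p=eyes.read_camera("wrist")
for nm,z in(("bayonet_plug",0),("plug_wing",.045)):
    for d in models.spot_point(p,nm)[:2]:
        u=px(d["xy"]);print(nm,round(d["conf"],2),u,ray(p,u,z))
cv2.imwrite("pics/w2.png",p["frame"])
o=get_obs();print(o["t"],o["tcp_pos"],o["eef_rot"],o["joints"],proj(p,o["tcp_pos"]))
E
```

```text
bayonet_plug 0.89 [314.176 224.112] [ 0.5025 -0.0652  0.    ]
plug_wing 0.86 [318.528 246.48 ] [ 0.5042 -0.0687  0.045 ]
3.3333 [ 0.5063 -0.0659  0.1349] [0.8609 0.5088 0.0014 0.0015] [-0.284   0.0254  1.9114 -0.      1.2008  0.2193] [319.6142 306.2253]
```

View pics/w2.png

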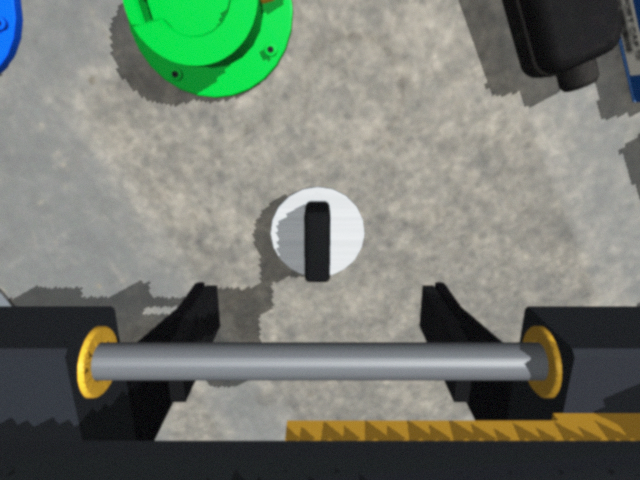

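>>> play_rows(jaw=[-1,-1,-1,-1,-1], travel=[[-0.002,0,0.035],[-0.002,0,0.07],[-0.002,0,0.095],[-0.002,0,0.106],[-0.002,0,0.106]], rot=[[0,0,0],[0,0,0],[0,0,0],[0,0,0],[0,0,0]], newtons=45)

```text
t: 3.75
tcp_pos: [0.5023, -0.0664, 0.0249]
eef_rot: [0.861, 0.509, -0.001, -0.001]
force: [-0.2, 0.7, -0.0]
finger_gap: 0.0871
finger_force: 0.0
```

>>> play_rows(jaw=[1,1,1,1,1], travel=[[0,0,0],[0,0,0],[0,0,0],[0,0,0],[0,0,0]], rot=[[0,0,0],[0,0,0],[0,0,0],[0,0,0],[0,0,0]])

```text
t: 4.17
tcp_pos: [0.5048, -0.067, 0.0278]
eef_rot: [0.86, 0.51, 0.001, 0.001]
force: [0.1, -0.3, -0.1]
finger_gap: 0.0613
finger_force: 0.0
```

>>> play_rows(jaw=[1,1,1,1,1], travel=[[0,0,0],[0,0,0],[0,0,0],[0,0,0],[0,0,0]], rot=[[0,0,0],[0,0,0],[0,0,0],[0,0,0],[0,0,0]])

```text
t: 4.58
tcp_pos: [0.5038, -0.0668, 0.0265]
eef_rot: [0.86, 0.51, -0.0, -0.0]
force: [-0.7, 0.5, -0.2]
finger_gap: 0.0285
finger_force: 0.0
```

>>> play_rows(jaw=[1,1,1,1,1], travel=[[0,0,0],[0,0,0],[0,0,0],[0,0,0],[0,0,0]], rot=[[0,0,0],[0,0,0],[0,0,0],[0,0,0],[0,0,0]])

```text
t: 5.0
tcp_pos: [0.5038, -0.0667, 0.0265]
eef_rot: [0.86, 0.51, -0.0, -0.0]
force: [0.0, 0.2, -0.3]
finger_gap: 0.0157
finger_force: 45.0
```

>>> play_rows(jaw=[1,1,1,1,1], travel=[[0,0,-0.02],[0,0,-0.055],[0,0,-0.09],[0,0,-0.12],[0,0,-0.14]], rot=[[0,0,0],[0,0,0],[0,0,0],[0,0,0],[0,0,0]])

```text
t: 5.42
tcp_pos: [0.5049, -0.067, 0.1698]
eef_rot: [0.86, 0.51, 0.001, 0.001]
force: [0.3, 0.3, -2.2]
finger_gap: 0.0157
finger_force: 45.0
```

>>> play_rows(jaw=[1,1,1,1,1], travel=[[0.0392,-0.0077,0],[0.0784,-0.0154,0],[0.1176,-0.0231,0],[0.1568,-0.0309,0],[0.196,-0.0387,0]], rot=[[0,0,-0.12],[0,0,-0.24],[0,0,-0.36],[0,0,-0.48],[0,0,-0.6]])

```text
t: 5.83
tcp_pos: [0.564, 0.1255, 0.1663]
eef_rot: [0.669, 0.743, -0.0, -0.0]
force: [0.3, -0.9, -1.0]
finger_gap: 0.0155
finger_force: 45.0
```

>>> play_rows(jaw=[1,1,1,1,1], travel=[[0.036,0.0156,0],[0.072,0.031,0],[0.1086,0.0467,0],[0.1086,0.0467,0],[0.1086,0.0467,0]], rot=[[0,0,-0.12],[0,0,-0.24],[0,0,-0.36],[0,0,-0.48],[0,0,-0.6]])

```text
t: 6.25
tcp_pos: [0.5993, 0.239, 0.1652]
eef_rot: [0.418, 0.909, -0.0, -0.001]
force: [-0.0, -0.1, -1.7]
finger_gap: 0.0157
finger_force: 45.0
```

>>> play_rows(jaw=[1,1,1,1,1], travel=[[0,0,0],[0,0,0],[0,0,0],[0,0,0],[0,0,0]], rot=[[0,0,-0.12],[0,0,-0.24],[0,0,-0.36],[0,0,-0.48],[0,0,-0.6]])

```text
t: 6.67
tcp_pos: [0.5993, 0.2364, 0.1657]
eef_rot: [0.132, 0.991, -0.0, -0.001]
force: [0.3, 0.2, -1.5]
finger_gap: 0.0154
finger_force: 45.0
```

>>> play_rows(jaw=[1,1,1,1,1], travel=[[0,0,0],[0,0,0],[0,0,0],[0,0,0],[0,0,0]], rot=[[0,0,-0.12],[0,0,-0.24],[0,0,-0.27],[0,0,-0.27],[0,0,-0.27]])

```text
t: 7.08
tcp_pos: [0.5994, 0.2364, 0.166]
eef_rot: [0.002, 1.0, -0.0, -0.0]
force: [-0.6, 0.1, -1.9]
finger_gap: 0.0155
finger_force: 45.0
```

```bash
python3 - <<'E'
from h import *
np.set_printoptions(precision=4,suppress=True)
p=eyes.read_camera("wrist")
for nm,z in(("test_port",0),("port_mouth",.048)):
    for d in models.spot_point(p,nm)[:2]:
        u=px(d["xy"]);print(nm,round(d["conf"],2),u,ray(p,u,z))
cv2.imwrite("pics/w3.png",p["frame"])
o=get_obs();print(o["t"],o["tcp_pos"],o["eef_rot"],o["joints"],-p["R"].T@p["t"])
E
```

```text
test_port 0.83 [123.904  98.88 ] [0.5122 0.0905 0.    ]
test_port 0.66 [316.608 123.216] [0.5303 0.2347 0.    ]
port_mouth 0.79 [86.4   99.792] [0.5136 0.0878 0.048 ]
port_mouth 0.65 [315.584 128.304] [0.5317 0.2343 0.048 ]
7.2333 [0.5996 0.2364 0.1663] [ 0.0014  1.     -0.     -0.0002] [ 0.2533  0.3089  1.5274  0.      1.3057 -1.3148] [0.5183 0.2368 0.3281]
```

View pics/w3.png

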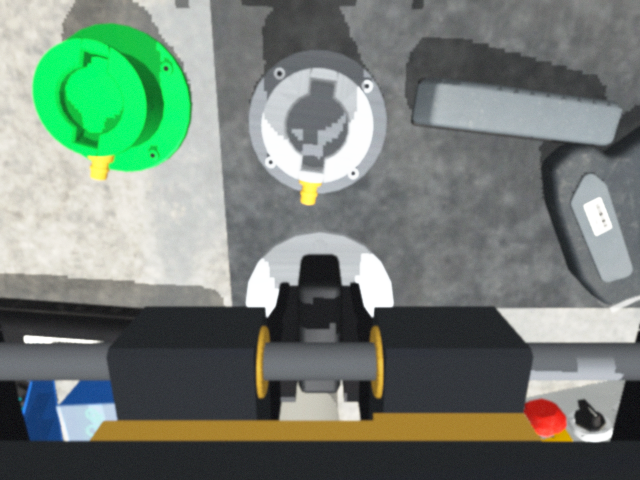

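```bash
python3 - <<'E'
import cv2
a=cv2.imread("pics/w3.png")[40:220,230:400]
cv2.imwrite("pics/c3.png",cv2.resize(a,(567,600),interpolation=3))
E
```

```text
(no output)
```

View pics/c3.png

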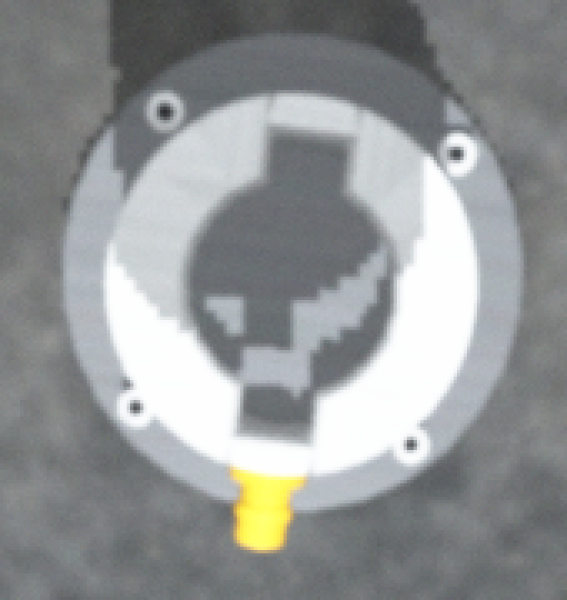

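```bash
python3 - <<'E'
from h import *
np.set_printoptions(precision=4,suppress=True)
p=eyes.read_camera("wrist")
a,b=ray(p,(323.6,79.6),.048),ray(p,(312.5,171.1),.048)
print(a,b,(a+b)/2,np.linalg.norm(a-b),np.arctan2(*(b-a)[1::-1]))
L=[ray(p,u,.048) for u in((261.5,125),(373.4,125),(317.5,67.9),(317.5,182.5))]
print(L,np.mean(L,0))
for u in((320,233),(246,300),(394,300)):print(ray(p,u,.1645))
f=p["frame"];m=(f[225:240,320].astype(int).sum(1));print(m)
o=get_obs();print(o["tcp_pos"],o["eef_rot"])
E
```

```text
[0.5022 0.2396 0.048 ] [0.5599 0.2321 0.048 ] [0.5311 0.2358 0.048 ] 0.05818751821372351 -0.12848461025107027
[array([0.5298, 0.1991, 0.048 ]), array([0.53 , 0.272, 0.048]), array([0.4953, 0.2357, 0.048 ]), array([0.5677, 0.2354, 0.048 ])] [0.5307 0.2356 0.048 ]
[0.5681 0.2369 0.1645]
[0.5983 0.2048 0.1645]
[0.5985 0.2689 0.1645]
[390 383 388 388 395 408 443 525 588 614 607 608 609 602 601]
[0.5997 0.2364 0.1664] [ 0.0013  1.     -0.     -0.0001]
```

>>> play_rows(jaw=[1,1,1,1,1], travel=[[0.035,-0.0005,0],[0.069,-0.001,0.005],[0.069,-0.001,0.035],[0.069,-0.001,0.065],[0.069,-0.001,0.08]], rot=[[0,0,0.07],[0,0,0.126],[0,0,0.126],[0,0,0.126],[0,0,0.126]])

```text
t: 7.7
tcp_pos: [0.5285, 0.2352, 0.0837]
eef_rot: [0.064, 0.998, -0.001, -0.001]
force: [0.4, 0.0, -2.3]
finger_gap: 0.0159
finger_force: 45.0
```

>>> play_rows(jaw=[1,1,1], travel=[[0,0,0],[0,0,0],[0,0,0]], rot=[[0,0,0],[0,0,0],[0,0,0]])

```text
t: 7.95
tcp_pos: [0.532, 0.2359, 0.088]
eef_rot: [0.064, 0.998, 0.0, 0.001]
force: [0.2, -0.6, -1.6]
finger_gap: 0.0156
finger_force: 45.0
```

```bash
python3 - <<'E'
from h import *
np.set_printoptions(precision=4,suppress=True)
P=[]
for n in("scene","side"):
    p=eyes.read_camera(n);u=proj(p,np.array([.531,.2357,.048])).astype(int);x,y=u[0]-40,u[1]-50
    P.append(cv2.resize(p["frame"][y:y+80,x:x+64],(400,500),interpolation=3))
cv2.imwrite("pics/c4.png",np.hstack(P))
o=get_obs();print(o["t"],o["tcp_pos"],o["eef_rot"],o["force"],o["joints"])
E
```

```text
8.05 [0.5324 0.236  0.0886] [0.0639 0.998  0.0006 0.0016] [-0.5332 -1.0998 -1.1089] [ 0.2818  0.2491  1.7576  0.      1.1315 -1.161 ]
```

View pics/c4.png

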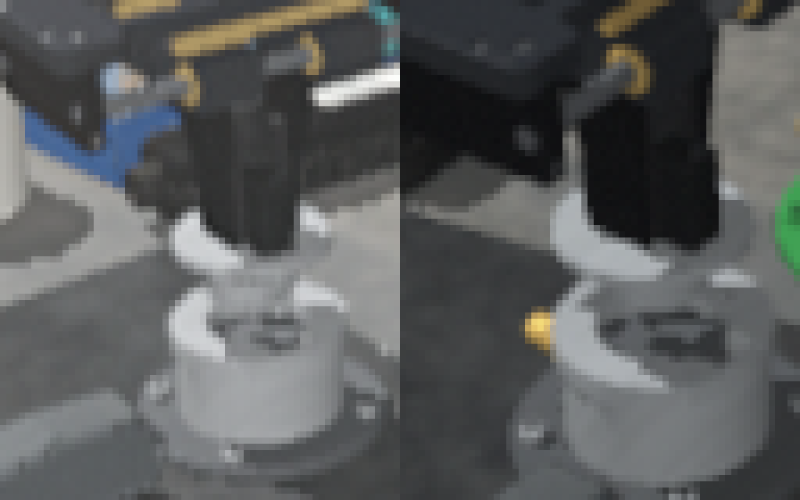

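>>> play_rows(jaw=[1,1,1,1,1], travel=[[0,0,0.004],[0,0,0.008],[0,0,0.012],[0,0,0.016],[0,0,0.02]], rot=[[0,0,0],[0,0,0],[0,0,0],[0,0,0],[0,0,0]])

```text
t: 8.47
tcp_pos: [0.5306, 0.2355, 0.0659]
eef_rot: [0.064, 0.998, -0.0, -0.0]
force: [0.1, -1.2, -1.5]
finger_gap: 0.0154
finger_force: 45.0
```

>>> play_rows(jaw=[1,1,1], travel=[[0,0,0],[0,0,0],[0,0,0]], rot=[[0,0,0],[0,0,0],[0,0,0]])

```text
t: 8.72
tcp_pos: [0.5308, 0.2356, 0.0665]
eef_rot: [0.064, 0.998, -0.0, -0.0]
force: [-0.8, 0.3, -1.3]
finger_gap: 0.0159
finger_force: 45.0
```

>>> play_rows(jaw=[1,1,1,1,1], travel=[[0,0,0.003],[0,0,0.006],[0,0,0.009],[0,0,0.0115],[0,0,0.0115]], rot=[[0,0,0],[0,0,0],[0,0,0],[0,0,0],[0,0,0]])

```text
t: 9.13
tcp_pos: [0.5315, 0.2358, 0.0556]
eef_rot: [0.064, 0.998, 0.0, 0.001]
force: [-0.7, -0.2, 6.6]
finger_gap: 0.0157
finger_force: 45.0
```

>>> play_rows(jaw=[1,1,1], travel=[[0,0,0.001],[0,0,0.001],[0,0,0.001]], rot=[[0,0,0],[0,0,0],[0,0,0]])

```text
t: 9.38
tcp_pos: [0.5315, 0.2358, 0.0551]
eef_rot: [0.064, 0.998, 0.0, 0.001]
force: [-1.1, -0.9, 6.9]
finger_gap: 0.0155
finger_force: 45.0
```

>>> play_rows(jaw=[1,1,1,1], travel=[[0,0,0.001],[0,0,0.0015],[0,0,0.0015],[0,0,0.0015]], rot=[[0,0,0],[0,0,0],[0,0,0],[0,0,0]], newtons=55)

```text
t: 9.72
tcp_pos: [0.5316, 0.2358, 0.0545]
eef_rot: [0.064, 0.998, 0.0, 0.001]
force: [-2.8, -1.0, 12.2]
finger_gap: 0.0156
finger_force: 55.0
```

>>> play_rows(jaw=[1,1,1,1,1], travel=[[0,0,0],[0,0,0],[0,0,0],[0,0,0],[0,0,0]], rot=[[0,0,0.08],[0,0,0.16],[0,0,0.24],[0,0,0.32],[0,0,0.4]])

```text
t: 10.13
tcp_pos: [0.5322, 0.2356, 0.0545]
eef_rot: [0.263, 0.965, 0.0, 0.001]
force: [-1.5, -2.7, 10.4]
finger_gap: 0.0155
finger_force: 55.0
```

Flush (force 10–12 N, z as predicted) and turning freely.

>>> play_rows(jaw=[1,1,1,1,1], travel=[[0,0,0],[0,0,0],[0,0,0],[0,0,0],[0,0,0]], rot=[[0,0,0.1],[0,0,0.2],[0,0,0.3],[0,0,0.4],[0,0,0.5]])

```text
t: 10.55
tcp_pos: [0.5322, 0.2349, 0.0545]
eef_rot: [0.493, 0.87, 0.0, 0.001]
force: [-2.7, -5.3, 10.7]
finger_gap: 0.0154
finger_force: 55.0
```

>>> play_rows(jaw=[1,1,1,1,1], travel=[[0,0,0],[0,0,0],[0,0,0],[0,0,0],[0,0,0]], rot=[[0,0,0.1],[0,0,0.2],[0,0,0.3],[0,0,0.4],[0,0,0.5]])

```text
t: 10.97
tcp_pos: [0.5317, 0.2345, 0.0545]
eef_rot: [0.693, 0.721, -0.0, 0.001]
force: [-5.4, -6.3, 14.0]
finger_gap: 0.0156
finger_force: 55.0
```

```bash
python3 - <<'E'
from h import *
np.set_printoptions(precision=4,suppress=True)
o=get_obs();q=o["eef_rot"];print(o["t"],o["tcp_pos"],q,2*np.arctan2(q[1],q[0])-np.pi,o["force"],o["ft_torque"],o["joints"],o["finger_force"])
E
```

```text
10.9667 [0.5317 0.2345 0.0545] [ 0.6932  0.7207 -0.0003  0.0011] -1.531976651629355 [-5.4466 -6.3403 14.0473] [-1.144   0.8727  0.2438] [ 0.2811  0.2947  1.7743 -0.0026  1.0719  0.2435] 55.032870126888156
```

>>> play_rows(jaw=[1,1,1,1,1], travel=[[0,0,0],[0,0,0],[0,0,0],[0,0,0],[0,0,0]], rot=[[0,0,0.06],[0,0,0.12],[0,0,0.15],[0,0,0.15],[0,0,0.15]])

```text
t: 11.38
tcp_pos: [0.5313, 0.2347, 0.0545]
eef_rot: [0.744, 0.668, -0.0, 0.001]
force: [-5.3, -5.5, 15.4]
finger_gap: 0.0154
finger_force: 55.0
```

```bash
python3 - <<'E'
from h import *
np.set_printoptions(precision=4,suppress=True)
P=[]
for n in("scene","side"):
    p=eyes.read_camera(n);u=proj(p,np.array([.531,.2357,.048])).astype(int);x,y=u[0]-40,u[1]-50
    P.append(cv2.resize(p["frame"][y:y+80,x:x+64],(400,500),interpolation=3))
cv2.imwrite("pics/c5.png",np.hstack(P))
o=get_obs();q=o["eef_rot"];print(o["t"],o["tcp_pos"],q,2*np.arctan2(q[1],q[0])-np.pi,o["force"],o["ft_torque"],o["finger_force"],o["finger_gap"])
E
```

```text
11.4833 [0.5313 0.2348 0.0545] [ 0.7437  0.6685 -0.0003  0.0008] -1.6772589334125816 [-5.8428 -5.3626 14.6112] [-1.0207  0.9355  0.1153] 55.008158599957824 0.015632766027415326
```

View pics/c5.png

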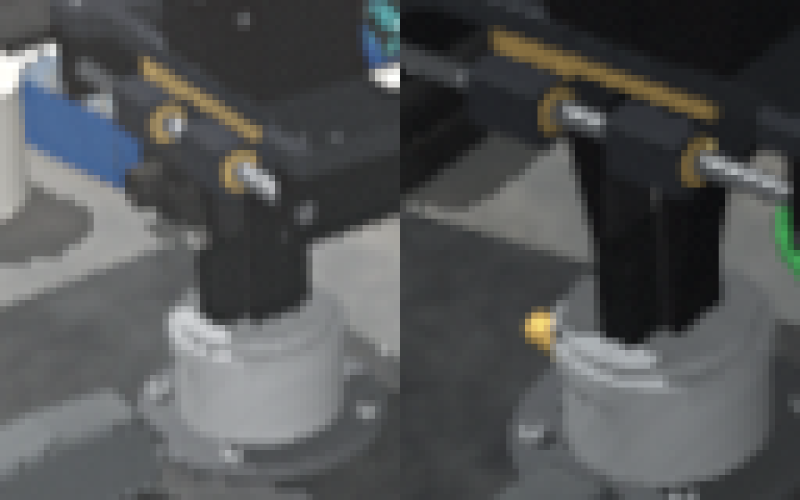

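>>> play_rows(jaw=[1,1,1,1,1], travel=[[0,0,0],[0,0,0],[0,0,0],[0,0,0],[0,0,0]], rot=[[0,0,0.02],[0,0,0.04],[0,0,0.04],[0,0,0.04],[0,0,0.04]])

```text
t: 11.9
tcp_pos: [0.5309, 0.235, 0.0545]
eef_rot: [0.757, 0.654, -0.0, 0.0]
force: [-6.2, -3.9, 16.9]
finger_gap: 0.0157
finger_force: 55.0
```

```bash
python3 - <<'E'
from h import *
np.set_printoptions(precision=4,suppress=True)
o=get_obs();q=o["eef_rot"];print(o["t"],o["tcp_pos"],2*np.arctan2(q[1],q[0])-np.pi,o["force"],o["ft_torque"],o["finger_force"],o["finger_gap"])
E
```

```text
11.9 [0.5309 0.235  0.0545] -1.7168765446223657 [-6.165  -3.9041 16.8821] [-0.8518  1.2259  0.2588] 55.04922341555357 0.015661026258921188
```

```bash
python3 -c "
from cell import r
print(r.hand_in())"
```

```text
the job is handed in; nothing more can be done
None
```

I handed the job in at about 12 s with the plug still gripped at 55 N, its collar pressed flush on the bare-metal port and the tool turned about 91° clockwise; the hand-in gave no verdict, so I don't know how it was judged.

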